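# Offer up the pinned pinnacle cap over its drilled pedestal

### The job

Two small stone pinnacles are being pinned together: one is finished, and the other pedestal still waits with its two drilled holes open. Take the pyramid-topped cap with the two steel pins out of the wooden crate, carry it over the things on the bench without knocking them over or pushing them about and without letting it strike any of the other stonework, and finish while still holding it: upright and still above the open pedestal, each pin pointing down at the middle of a hole with its tip about one centimetre above the stone and nothing touching, so that resin can be run into the holes before it goes down.

Things in the scene. Friction and masses are not known exactly. Their poses are not given: they have to be found in the camera images.
- pinnacle_cap: the part to carry: pale limestone, 0.26-0.38 kg. Base 56x56 mm, square shaft 46x46 mm from 15 to 54 mm, pyramid to 83 mm. Origin: centre of the stone's underside, z up; shaft sides face its x and y. Two 8 mm steel pins stand out 20 mm below at y = +16, -16 mm. Starts upright on the crate's bearers, underside 38 mm above the bench, its y along the crate's y within 0.2 rad
- pin_a (a point): tip of the cap's pin at its y = +16 mm (20 mm below the underside of the stone)
- pin_b (a point): tip of the cap's pin at its y = -16 mm
- crate: open pine crate, fixed, 150 (x) x 264 (y) x 50 mm high, walls and floor 8 mm; origin: centre of its underside. Two bearers along its y, tops 38 mm up, 28 mm apart. On them stand three stone pieces in a row at its x = +12 mm, about 82 mm apart, in any order, pins hanging in the gap; two loose offcuts (up to 36 mm high) lie on the floor on the -x side
- pedestal: the open pedestal, limestone, fixed: foot 80x80 mm, top 76x76 mm, flat, 80 mm above the bench, with pencil centre lines and two round holes 16 mm wide, 26 mm deep at its y = +16 and -16 mm. Origin: centre of its underside. It may stand nearer the robot than the finished pinnacle or beyond it
- hole_a (a point): centre of the mouth of the pedestal's hole at its y = +16 mm, level with the top (either pin may go over either hole)
- hole_b (a point): centre of the mouth of the pedestal's hole at its y = -16 mm
- finished_pinnacle: the finished twin: the same pedestal, no open holes, with its cap already set, 164 mm high, fixed. Origin: centre of its underside. Leave untouched by the cap
- ball_finial: bystander in the crate: limestone ball (42 mm) on a neck and a 56x56 mm base, 68 mm high, one pin below. Origin: centre of the underside of the stone
- square_blank: bystander in the crate: plain limestone block 54x52x58 mm with a flat top. Origin: centre of its underside
- oil_bottle: bystander on the bench between crate and pedestals: yellowish oil bottle with a red pointed cap, 43 mm wide, 137 mm high, light and loose. Origin: centre of its underside
- red_can: bystander on the bench between crate and pedestals: small red can with a handle, 61x55x98 mm, loose. Origin: centre of its underside
- capital: the rough white capital being carved, on a dark slab between crate and pedestals: about 100x100 mm at the top, which is 235 mm above the bench; fixed. Origin: centre of its underside, 57 mm above the bench (top of the slab)
- desk_fan: desk fan on the bench beyond the capital, fixed, in the way of a high swing: round white wire cage about 240 mm across, from 230 to 470 mm above the bench. Origin: on the bench near its foot; the cage reaches 90 mm towards the robot (-x) of it, 115 mm to the right (-y) and 125 mm to the left
- desk_lamp: white desk lamp behind the crate, fixed: base 125x200x30 mm, centred 37 mm in +x and 188 mm in -y of the origin; its arm rises to 480 mm within 40 mm of a point 37 mm in +x and 215 mm in -y of the origin, then runs to the left (+y) at 450 to 580 mm. Origin: on the bench, left of the base

How it is judged:
By the outcome, as a careful person would: the job done as asked, in the order asked, and still so for the second after the job is handed in, while the arm keeps its last pose, push and grip.
It also fails if it takes over 48 s, if anything falls off the work surface, if the arm or the gripper's body presses on something with over 40 N, if the wrist force passes 120 N, or if a joint passes its speed limit or range.

### The arm

A 6-joint arm with a two-finger parallel gripper is mounted at the origin on the work surface; the furniture and walls round the work are solid. World frame = base frame: x ahead of the robot, y to its left, z up, the work surface at z = 0. Lengths are in m, angles in degrees, forces in N, time in s.
With the tool pointing down it reaches from about 0.35 to 0.925 m from the base axis. Payload 6.4 kg.
Tool frame: the origin (TCP) lies on the centre line of the jaws, within the pads' length; the fingertips stand 11 mm ahead of it and the grasp point (between the pads) lies 8 mm behind it; z points along the fingers, y is the line along which they close (so a half turn about z gives the same grasp; the last joint's range is limited). The gripper opens to 94 mm and grips with 3 to 60 N. Pads are 16 mm wide; open, the fingers measure 119 mm over their backs; the gripper's body (75 mm by 177 mm) begins 78 mm behind the grasp point.
Start: joints at [54.311, 14.043, 89.255, -0, 76.702, -9.975], TCP at [0.282, 0.586, 0.185] pointing down, gripper open.
Joint ranges: [-179.41, 179.41], [-58.25, 129.5], [7.25, 145.43], [-54.29, 234.29], [11.92, 165.04], [-157.13, 157.13]. Speed limits (degrees/s): [147.25, 147.25, 180, 180, 180, 180].

### API

Orientations are given as [roll, pitch, yaw] about the fixed x, y, z axes, in that order (R = Rz(yaw) Ry(pitch) Rx(roll)).
In Python, from plant import bot gives the robot as it stands.
- The arm moves only by the shell command python3 -m creep 'ROWS' [FORCE]. ROWS is a JSON object of lists of equal length, an entry for each row: "claw": the closure, from 0 (fully open) to 1 (shut); "travel": the shift along the tool's x, y, z in cm, a list of three; "roll": the turn about the tool's z in degrees. A call has 1 to 8 rows; each row shifts and turns the commanded pose from where the row before left it, along the tool's axes as they then stand; what a row does not reach is not made up. A row lasts 1/12 s, in which the tool goes at most 41.7 mm and 7.16 degrees, less where a joint would pass 70% of its speed; a pose out of reach is approached as far as the arm can. A call is refused whole if a number of a shift passes 4.17 or a number of a turn 7.16, either way. A call with a gripper value outside its range is refused whole. The fingers move at their own pace and stop on an object; FORCE is the grip in N (left out, the last holds). Time passes only in rows, so rows that do not move let the fingers close. It gives the time, the measured TCP pose, the force, the opening and the grip force at its end, in the units of the state.
- bot.observe(): the state, without advancing time (a new reading comes with each control period).
- bot.snapshot(name): name is "scene" or "top" or "wrist"; returns the picture (400x640x3 uint8, red, green, blue); there is no depth.
- bot.camera_info(name): a dict with "intrinsics" (3x3 intrinsics, pixels), "k1" (the pictures are not rectified: a ray, as slopes to the right and down, at radius r is drawn at 1 + k1 r^2 times it, then the intrinsics apply), "R" (3x3) and "t" (3): a world point X has camera coordinates R X + t. Camera axes: x right, y down, z forward; pixel columns grow to the right and rows downward; lengths in m; the calibration is good to about 2 mm. A picture is of the moment at which its call begins: read the wrist's pose just before it. camera_info takes no time and is no camera call; for the wrist camera it gives the pose at the moment of the call.
- bot.job_done(): hands the job in; it is judged then, once.
The state is a dict: "clock": time; "joint_pos": joint angles; "qvel": joint speeds; "joint_efforts": joint torques, N m; "tcp_pos": TCP position; "tool_rot": TCP orientation; "contact_force": force on the tool from outside, world axes, zero at the start; "moment": the same for the moment, N m; "width": finger opening in m; "grip_force": force on a finger pad.
Only numpy, scipy, OpenCV 4.12 (cv2) and the standard library are available. Lean on these libraries where they do the work, as an engineer would, in place of code of your own. Each camera call takes 0.05 s, during which the arm holds its last target. There are 200 camera calls.

## Working session

There is one attempt and no reset: what is moved stays moved. The work goes in short steps, Python scripts to look and compute and a shell command to move; the robot and the scene stay as the last step left them, time stands still between calls to the robot, and variables do not carry over. Pictures are saved under pics/ and viewed, at most 10 in all, crops included, and the job is handed in when it is done.

```bash
ls; mkdir -p pics
python3 - <<'E'
from plant import bot
import cv2,numpy as np
o=bot.observe();print(o)
for n in("scene","top"):
    im=bot.snapshot(n);cv2.imwrite(f"pics/{n}0.png",im[:,:,::-1])
    c=bot.camera_info(n);print(n,c)
E
```

```text
pics
{'clock': 0.0, 'joint_pos': array([ 5.43117829e+01,  1.40836094e+01,  8.93234195e+01, -2.01427065e-04,
        7.67020047e+01, -9.97609032e+00]), 'qvel': array([ 0.04242094, -0.05158538, -0.04928317,  0.04940052,  0.00941178,
       -0.00944386]), 'joint_efforts': array([-2.28373377e-03, -4.15849900e+01, -3.14591467e+01,  6.83494122e-02,
        3.32987064e-02, -1.60727031e-04]), 'tcp_pos': array([0.28163276, 0.58511688, 0.18436509]), 'tool_rot': array([-1.79892581e+02, -1.86956922e-02,  1.54287902e+02]), 'contact_force': array([ 0.16109922,  0.61581173, -0.52214959]), 'moment': array([ 0.01646321, -0.04050791,  0.00561618]), 'grip_force': 0.0, 'width': 0.09378919284547926}
scene {'intrinsics': array([[502.8972477 ,   0.        , 323.14630538],
       [  0.        , 502.8972477 , 209.500283  ],
       [  0.        ,   0.        ,   1.        ]]), 'k1': 0.04462587260805286, 'R': array([[ 0.73973593, -0.67286779, -0.00630018],
       [-0.32741422, -0.3517407 , -0.87697115],
       [ 0.58786961,  0.65078984, -0.48050172]]), 't': array([-0.41563568,  0.17856078,  1.08809668])}
top {'intrinsics': array([[518.16477747,   0.        , 307.59574429],
       [  0.        , 518.16477747, 201.06943972],
       [  0.        ,   0.        ,   1.        ]]), 'k1': -0.04140511976085046, 'R': array([[ 0.05088085, -0.99870222, -0.00224063],
       [-0.97872903, -0.04941655, -0.19911676],
       [ 0.19874762,  0.0123242 , -0.97997321]]), 't': array([-0.13151022,  0.4741702 ,  1.52297127])}
```

View pics/scene0.png

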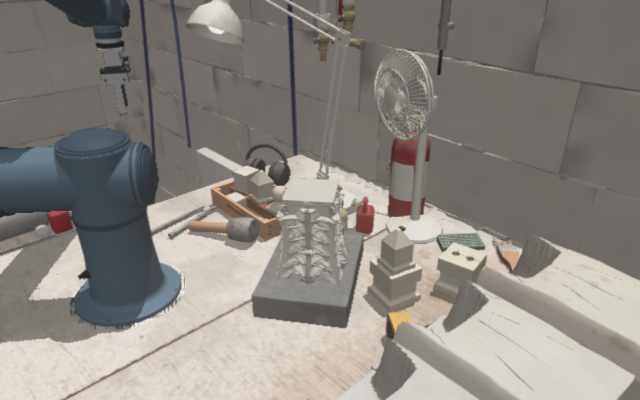

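View pics/top0.png

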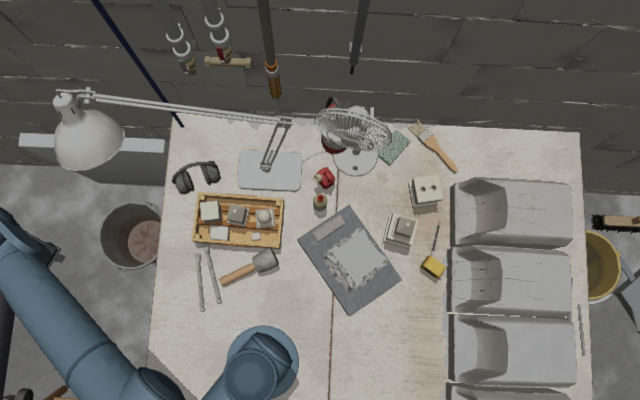

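The top view shows the crate at about (238,222) with three pieces in a row, the open pedestal at (425,191) and the finished pinnacle at (401,230). The bottle is at (320,202), the can at (323,178), the capital at (350,260) and the fan at (353,130). I'll enlarge the crate and pedestal areas next.

```bash
cat > h.py <<'E'
import numpy as np,cv2
from plant import bot
def proj(c,X):
    p=np.atleast_2d(X)@np.array(c['R']).T+c['t'];s=p[:,:2]/p[:,2:]
    s=s*(1+c['k1']*(s**2).sum(1,keepdims=True))
    K=np.array(c['intrinsics']);return s*[K[0,0],K[1,1]]+K[:2,2]
def unproj(c,uv,z):
    K=np.array(c['intrinsics']);d=(np.atleast_2d(uv)-K[:2,2])/[K[0,0],K[1,1]];s=d.copy()
    for _ in range(20): s=d/(1+c['k1']*(s**2).sum(1,keepdims=True))
    R=np.array(c['R']);C=-R.T@c['t'];r=np.c_[s,np.ones(len(s))]@R
    return C+r*((z-C[2])/r[:,2:])
E
python3 - <<'E'
from h import *
im=cv2.imread("pics/top0.png")
a=cv2.resize(im[185:255,185:295],(792,504)[:2] if 0 else (660,420),interpolation=cv2.INTER_CUBIC)
cv2.imwrite("pics/cA.png",a)
b=cv2.resize(im[170:250,380:450],(490,560),interpolation=cv2.INTER_CUBIC)
cv2.imwrite("pics/cB.png",b)
c=bot.camera_info("top")
for n,p,z in [("crate",(238,222),.05),("hole1",(420,188),.08),("hole2",(431,187),.08),("p1",(210,212),.1),("p2",(237,214),.1),("p3",(264,217),.1),("fin",(405,227),.164),("bottle",(320,197),.13),("can",(324,178),.09),("cap",(352,258),.235),("fan",(353,130),.35)]:
    print(n,unproj(c,p,z).round(3))
E
```

```text
crate [[0.405 0.098 0.05 ]]
hole1 [[ 0.53  -0.441  0.08 ]]
hole2 [[ 0.535 -0.474  0.08 ]]
p1 [[0.423 0.175 0.1  ]]
p2 [[0.421 0.096 0.1  ]]
p3 [[0.416 0.016 0.1  ]]
fin [[ 0.397 -0.383  0.164]]
bottle [[ 0.477 -0.143  0.13 ]]
can [[ 0.544 -0.153  0.09 ]]
cap [[ 0.297 -0.233  0.235]]
fan [[ 0.606 -0.216  0.35 ]]
```

View pics/cA.png

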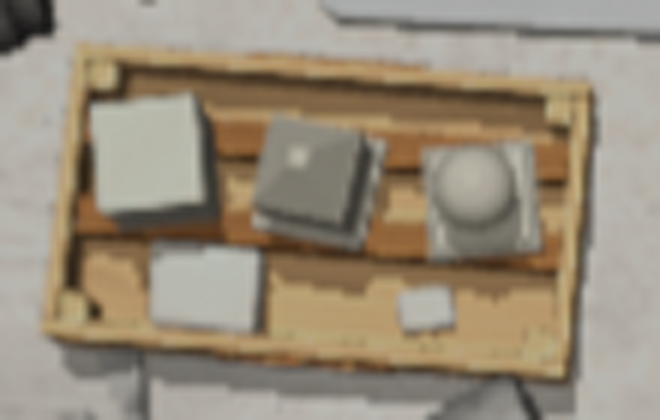

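View pics/cB.png

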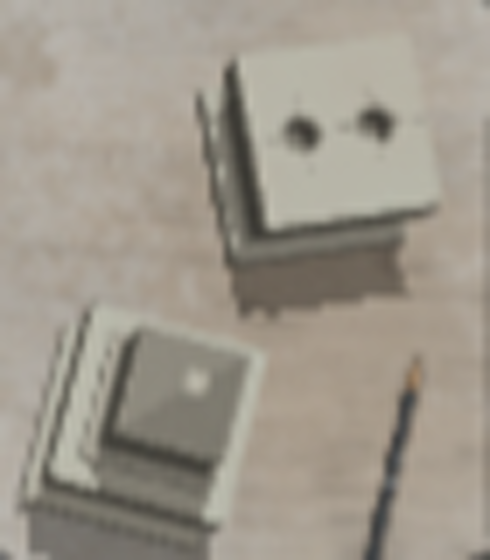

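The cap is the middle piece at top-view pixel (237,214), with the blank to its left and the ball finial to its right. The open pedestal's holes are clear in the crop. I'll work out poses from the corner pixels.

Run:
```python
from h import *
c=bot.camera_info("top")
def P(l,s,o,z): return unproj(c,(np.array(l)+.5)/s-.5+o,z)
def rep(n,q):
    v=q-np.roll(q,-1,0);a=np.degrees(np.arctan2(v[:,1],v[:,0]))
    print(n,q.mean(0).round(4),"edges",a.round(1),np.linalg.norm(v,axis=1).round(4))
rep("eaves",P([(275,117),(370,133),(348,228),(253,207)],6,[185,185],.092))
print("apex",P([(298,156)],6,[185,185],.121))
rep("pedtop",P([(230,57),(402,38),(440,208),(266,232)],7,[380,170],.08))
h=P([(302,132),(377,123)],7,[380,170],.08);d=h[0]-h[1];print("holes",h.round(4),h.mean(0),np.degrees(np.arctan2(d[1],d[0])))
rep("crate",P([(80,45),(592,90),(568,378),(45,335)],6,[185,185],.05))
print("lamphead",unproj(c,[(88,140),(125,140),(88,170)],.45),"lampbase",unproj(c,[(270,170)],.03))
print("fan front",unproj(c,[(320,145),(390,150)],.35))
print("capital",unproj(c,[(322,240),(352,228),(390,275),(355,290)],.2))
```

```text
eaves [0.4247 0.0985 0.092 ] edges [ 83.2  -8.6 -99.6 171. ] [0.0475 0.0481 0.0478 0.0457]
apex [[0.42676391 0.10121582 0.121     ]]
pedtop [ 0.5296 -0.4631  0.08  ] edges [  99.4   12.4  -79.2 -168. ] [0.0749 0.0755 0.0754 0.0774]
holes [[ 0.5294 -0.4491  0.08  ]
 [ 0.535  -0.4812  0.08  ]] [ 0.53223871 -0.46517188  0.08      ] 99.86659963195763
crate [0.4121 0.0987 0.05  ] edges [ 87.8  -1.2 -91.7 178.5] [0.2612 0.1461 0.2618 0.1483]
lamphead [[0.51703483 0.40264217 0.45      ]
 [0.52103429 0.31598356 0.45      ]
 [0.44566808 0.39266225 0.45      ]] lampbase [[0.5762052  0.01449099 0.03      ]]
fan front [[ 0.56278625 -0.1347352   0.35      ]
 [ 0.55869633 -0.30927292  0.35      ]]
capital [[ 0.34452634 -0.15337692  0.2       ]
 [ 0.38117745 -0.23287763  0.2       ]
 [ 0.26010669 -0.33816708  0.2       ]
 [ 0.21616257 -0.24652725  0.2       ]]
```

```bash
python3 -m creep '{"claw":[0,0,0,0,0,0,0,0],"travel":[[0,0,-0.5],[0,0,-0.5],[0,0,-0.5],[0,0,-0.5],[0,0,-0.5],[0,0,-0.5],[0,0,-0.5],[0,0,-0.5]],"roll":[7,7,7,7,7,7,7,7]}' 30
python3 -m creep '{"claw":[0,0,0,0,0,0,0,0],"travel":[[0,0,0],[0,0,0],[0,0,0],[-3.8,0.8,0],[-3.8,0.8,0],[-3.8,0.8,0],[-3.8,0.8,0],[-3.8,0.8,0]],"roll":[7,7,2.2,0,0,0,0,0]}'
```

```text
clock: 0.77
tcp_pos: [0.2818, 0.5854, 0.225]
tool_rot: [-180.0, 0.0, 97.9]
contact_force: [-0.2, 0.9, 1.5]
width: 0.0942
grip_force: 0.0
clock: 1.43
tcp_pos: [0.2949, 0.3901, 0.2247]
tool_rot: [-180.0, 0.1, 82.1]
contact_force: [1.0, -0.5, 1.0]
width: 0.0938
grip_force: 0.0
```

```bash
python3 -m creep '{"claw":[0,0,0,0,0,0,0,0],"travel":[[-3.4,1.8,0],[-3.4,1.8,0],[-3.4,1.8,0],[-3.4,1.8,0],[-3.4,1.8,0],[-3.4,1.8,0],[-3.4,1.8,0],[-3.0,1.8,0]],"roll":[0,0,0,0,0,0,0,0]}'
python3 -m creep '{"claw":[0,0],"travel":[[0,0,0],[0,0,0]],"roll":[0,0]}'
python3 - <<'E'
from h import *
import pickle
print(bot.observe()['tcp_pos'],bot.observe()['tool_rot']);c=bot.camera_info("wrist");im=bot.snapshot("wrist");cv2.imwrite("pics/w1.png",im[:,:,::-1]);pickle.dump(c,open("w1.pkl","wb"));print(c)
E
```

```text
clock: 2.1
tcp_pos: [0.4012, 0.1046, 0.2253]
tool_rot: [180.0, 0.0, 82.1]
contact_force: [1.4, 0.1, -0.0]
width: 0.0938
grip_force: 0.0
clock: 2.27
tcp_pos: [0.4013, 0.1055, 0.2251]
tool_rot: [-180.0, -0.0, 81.9]
contact_force: [0.3, -0.3, 0.2]
width: 0.0941
grip_force: 0.0
[0.40130542 0.10553545 0.22512074] [-1.79950516e+02 -1.29302994e-02  8.18588937e+01]
{'intrinsics': array([[331.06498408,   0.        , 317.14702644],
       [  0.        , 331.06498408, 202.42455566],
       [  0.        ,   0.        ,   1.        ]]), 'k1': -0.01909656806008927, 'R': array([[ 9.90079814e-01, -1.40503302e-01, -8.85081334e-04],
       [-1.34560457e-01, -9.49977999e-01,  2.81842658e-01],
       [-4.04406320e-02, -2.78927630e-01, -9.59460230e-01]]), 't': array([-0.38310997,  0.11300813,  0.47648639])}
```

View pics/w1.png

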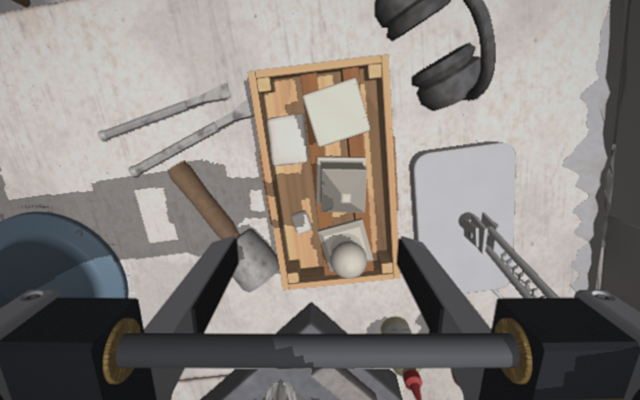

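The wrist view shows the cap at about (342,187), nearly square to the tool. The ball is below it at (348,255) and the blank above it. I'll enlarge the cap for corner pixels.

Run:
```python
from h import *
im=cv2.imread("pics/w1.png")
cv2.imwrite("pics/w1c.png",cv2.resize(im[150:222,302:382],(800,576) if 0 else (640,576),interpolation=cv2.INTER_CUBIC))
```

```text
(no output)
```

View pics/w1c.png

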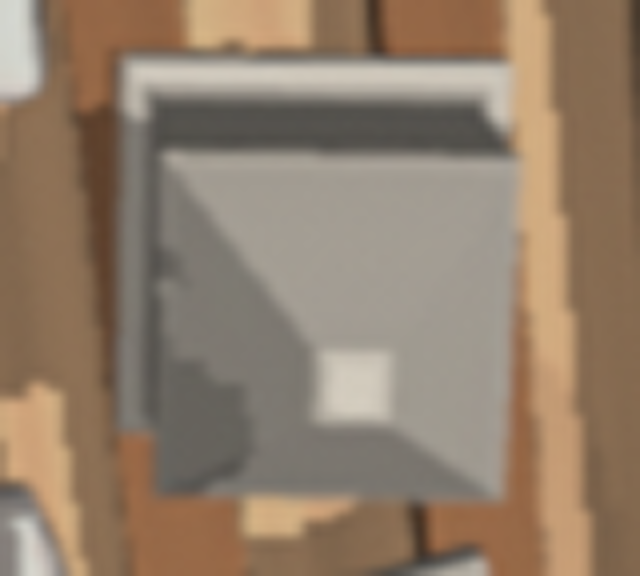

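Run:
```python
from h import *
import pickle
c=pickle.load(open("w1.pkl","rb"))
def P(l,z): return unproj(c,(np.array(l)+.5)/8-.5+[302,150],z)
q=P([(162,150),(517,157),(503,498),(160,495)],.092)
v=q-np.roll(q,-1,0);a=np.degrees(np.arctan2(v[:,1],v[:,0]))
print(q.mean(0),a,np.linalg.norm(v,axis=1),"apex",P([(354,385)],.121))
b=P([(122,62),(510,65)],.053);d=b[1]-b[0];print("base",b,np.degrees(np.arctan2(d[1],d[0])),np.linalg.norm(d))
t=bot.camera_info("top")
print("apex in top",proj(t,[.4255,.0995,.121]))
```

```text
[0.4286227  0.09846844 0.092     ] [170.80784016  81.97987504  -8.59193989 -98.17879903] [0.04521931 0.04563605 0.0453398  0.04610867] apex [[0.42868327 0.09888849 0.121     ]]
base [[0.40517455 0.13078033 0.053     ]
 [0.45923711 0.12270843 0.053     ]] -8.491914781070317 0.054661837142732594
apex in top [[234.80877614 211.04441383]]
```

```bash
python3 -m creep '{"claw":[0,0,0,0,0,0,0,0],"travel":[[-0.3,2.7,0],[0,0,0],[0,0,3],[0,0,3],[0,0,3],[0,0,3],[0,0,2],[0,0,0]],"roll":[0.4,0,0,0,0,0,0,0]}' 30
python3 -m creep '{"claw":[0,0,0],"travel":[[0,0,1],[0,0,0.3],[0,0,0]],"roll":[0,0,0]}'
```

```text
clock: 2.98
tcp_pos: [0.4228, 0.1016, 0.0809]
tool_rot: [-179.4, 0.1, 81.8]
contact_force: [0.2, -0.1, 0.4]
width: 0.0938
grip_force: 0.0
clock: 3.23
tcp_pos: [0.4278, 0.1005, 0.0729]
tool_rot: [180.0, -0.0, 81.7]
contact_force: [-0.5, 0.3, -0.6]
width: 0.0945
grip_force: 0.0
```

```bash
python3 -m creep '{"claw":[0,0,0.5,0.7,0.9,1,1,1],"travel":[[-0.2,0,0.1],[0,0,0],[0,0,0],[0,0,0],[0,0,0],[0,0,0],[0,0,0],[0,0,0]],"roll":[0,0,0,0,0,0,0,0]}' 35
python3 -m creep '{"claw":[1,1,1,1,1,1],"travel":[[0,0,0],[0,0,0],[0,0,0],[0,0,0],[0,0,0],[0,0,0]],"roll":[0,0,0,0,0,0]}'
```

```text
clock: 3.9
tcp_pos: [0.4273, 0.098, 0.0715]
tool_rot: [180.0, -0.0, 81.7]
contact_force: [0.8, 0.5, -1.1]
width: 0.0573
grip_force: 0.0
clock: 4.4
tcp_pos: [0.4274, 0.098, 0.0715]
tool_rot: [180.0, -0.0, 81.7]
contact_force: [1.1, -0.1, -0.3]
width: 0.0442
grip_force: 35.0
```

```bash
python3 -m creep '{"claw":[1,1,1,1,1,1,1,1],"travel":[[0,0,-0.3],[0,0,-0.7],[0,0,-1.5],[0,0,-2.5],[0,0,-3],[0,0,-3],[0,0,-3],[0,0,-3]],"roll":[0,0,0,0,0,0,0,0]}'
python3 -m creep '{"claw":[1,1,1,1,1],"travel":[[0,0,-3],[0,0,-2.5],[0,0,-1.5],[0,0,-0.5],[0,0,0]],"roll":[0,0,0,0,0]}'
```

```text
clock: 5.07
tcp_pos: [0.4265, 0.0981, 0.2431]
tool_rot: [-180.0, -0.0, 81.7]
contact_force: [0.4, -1.3, -2.4]
width: 0.0441
grip_force: 35.0
clock: 5.48
tcp_pos: [0.4275, 0.098, 0.3178]
tool_rot: [179.9, -0.0, 81.7]
contact_force: [0.1, -0.2, -2.2]
width: 0.0438
grip_force: 35.0
```

```bash
python3 -m creep '{"claw":[1,1,1,1,1,1,1,1],"travel":[[-1.5,-0.3,0],[-2.6,-0.4,0],[-3,-0.4,0],[-3,-0.4,0],[-3,-0.4,0],[-3,-0.4,0],[-2.6,-0.3,0],[-2,-0.2,0]],"roll":[0,0,0,0,0,0,0,0]}'
python3 -m creep '{"claw":[1,1,1,1,1,1,1,1],"travel":[[-2.5,0.3,0],[-2.5,0.4,0],[-2.5,0.4,0],[-2.5,0.4,0],[-2.5,0.4,0],[-2.5,0.4,0],[-2.5,0.4,0],[-2.5,0.3,0]],"roll":[0,0,0,0,0,0,0,0]}'
```

```text
clock: 6.15
tcp_pos: [0.3681, -0.104, 0.3144]
tool_rot: [-179.8, -0.1, 81.6]
contact_force: [-0.8, 0.1, -2.9]
width: 0.0444
grip_force: 35.0
clock: 6.82
tcp_pos: [0.3696, -0.3054, 0.314]
tool_rot: [-179.8, -0.2, 81.7]
contact_force: [0.0, 0.3, -3.8]
width: 0.0444
grip_force: 35.0
```

```bash
python3 -m creep '{"claw":[1,1,1,1,1,1,1,1],"travel":[[-2.4,0.9,0],[-2.4,0.9,0],[-2.4,1,0],[-2.4,1,0],[-2.4,1,0],[0,0,0],[0,0,0],[0,0,0]],"roll":[0,0,0,0,0,-6.2,-6.2,-6.2]}'
python3 -m creep '{"claw":[1,1,1,1,1,1,1,1],"travel":[[-0.5,1,0],[-1,2,0],[-1,2.2,0],[-1,2.2,0],[-1,2,0],[-0.9,1.8,0],[-0.5,1,0],[0,0,0]],"roll":[0,0,0,0,0,0,0,0]}'
python3 - <<'E'
from h import *
import pickle
print(bot.observe()['tcp_pos'],bot.observe()['tool_rot']);c=bot.camera_info("wrist");im=bot.snapshot("wrist")[:,:,::-1];cv2.imwrite("pics/w2.png",im);pickle.dump(c,open("w2.pkl","wb"))
print(proj(c,[[.5318,-.4645,.08]]))
E
```

```text
clock: 7.48
tcp_pos: [0.3998, -0.4302, 0.3133]
tool_rot: [-179.9, -0.3, 100.6]
contact_force: [-0.0, -0.0, -3.1]
width: 0.0439
grip_force: 35.0
clock: 8.15
tcp_pos: [0.5329, -0.4663, 0.3133]
tool_rot: [-179.9, -0.2, 100.3]
contact_force: [0.0, -0.8, -2.8]
width: 0.0445
grip_force: 35.0
[ 0.53292875 -0.46633086  0.31332081] [-179.93007225   -0.19110754  100.252836  ]
[[316.33022877 168.45050888]]
```

View pics/w2.png

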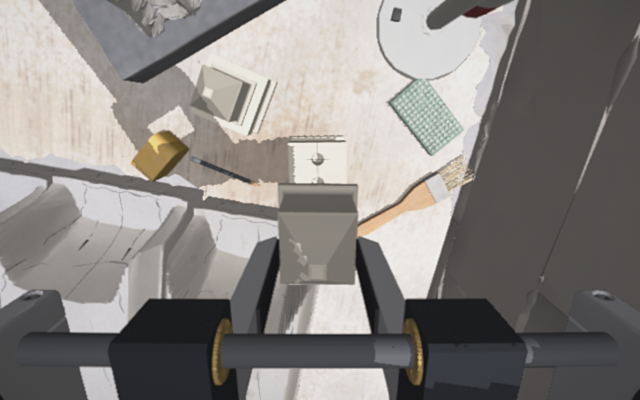

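The cap is held upright at (317,235). Hole a is visible at (317,158) and hole b is partly visible at (317,181), just past the base. I'll enlarge this area to measure the alignment.

Run:
```python
from h import *
im=cv2.imread("pics/w2.png")
cv2.imwrite("pics/w2c.png",cv2.resize(im[130:220,270:366],(672,630)if 0 else (576,540),interpolation=cv2.INTER_CUBIC))
```

```text
(no output)
```

View pics/w2c.png

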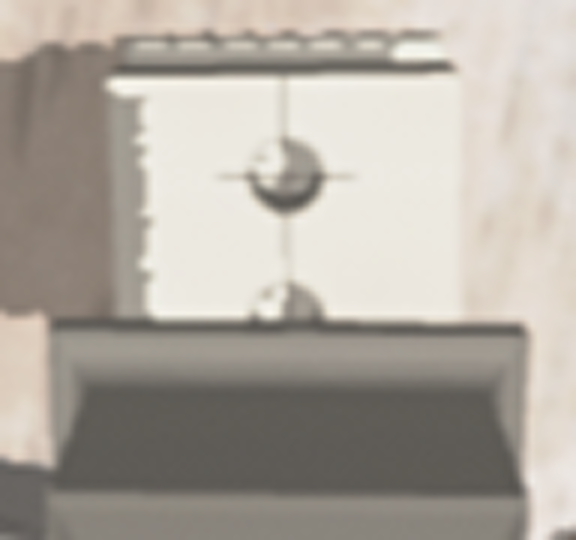

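```bash
cat > m.py <<'E'
from h import *
import pickle
c=pickle.load(open("w2.pkl","rb"))
def px(l): return (np.array(l,float)+.5)/6-.5+[270,130]
t=bot.camera_info("top")
h=unproj(c,px([(286,176),(287,318)]),.08);print("holes wrist",h[:,:2],np.degrees(np.arctan2(*(h[0]-h[1])[[1,0]])))
b=unproj(c,px([(108,76),(457,71)]),.08);d=b[1]-b[0];print("ped far edge",b[:,:2],np.degrees(np.arctan2(d[1],d[0])),np.linalg.norm(d))
l=unproj(c,px([(285,80),(287.5,290)]),.08);d=l[0]-l[1];print("centreline",np.degrees(np.arctan2(d[1],d[0])))
z0=.3133-.0335
for n,p,z in [("eave",[(50,490),(523,494)],z0+.054),("base0",[(50,325),(526,328)],z0),("base15",[(50,325),(526,328)],z0+.015)]:
    e=unproj(c,px(p),z);d=e[1]-e[0];a=np.arctan2(d[1],d[0])
    print(n,e.mean(0)[:2],np.degrees(a),np.linalg.norm(d),"centre",e.mean(0)[:2]-(.023 if n=="eave" else .028)*np.array([-np.sin(a),np.cos(a)]))
E
python3 m.py
```

```text
holes wrist [[ 0.53072789 -0.45181717]
 [ 0.5366506  -0.4830882 ]] 100.72474173877018
ped far edge [[ 0.48901362 -0.43737028]
 [ 0.56295696 -0.42281321]] 11.137272245200968 0.07536263093251176
centreline 101.00334994521917
eave [ 0.52945728 -0.44315687] 9.832762265460135 0.04491843485370988 centre [ 0.53338505 -0.46581901]
base0 [ 0.52894283 -0.43955727] 9.964896048257796 0.057392998484779974 centre [ 0.53378808 -0.46713486]
base15 [ 0.52832129 -0.43614905] 9.964896048257799 0.05370831530414476 centre [ 0.53316655 -0.46372664]
```

```bash
python3 -m creep '{"claw":[1,1,1,1,1,1,1,1],"travel":[[-0.1,0,1],[0,0,2],[0,0,2.5],[0,0,2.5],[0,0,2.5],[0,0,2.5],[0,0,1.5],[0,0,0.5]],"roll":[-1,0,0,0,0,0,0,0]}'
python3 -m creep '{"claw":[1,1,1,1],"travel":[[0,0,0.7],[0,0,0],[0,0,0],[0,0,0]],"roll":[0,0,0,0]}'
python3 - <<'E'
from h import *
import pickle
print(bot.observe()['tcp_pos'],bot.observe()['tool_rot']);c=bot.camera_info("wrist");pickle.dump(c,open("w3.pkl","wb"))
w=bot.snapshot("wrist")[:,:,::-1];s=bot.snapshot("scene")[:,:,::-1];t=bot.snapshot("top")[:,:,::-1]
for n,i in(("w3",w),("s3",s),("t3",t)):cv2.imwrite(f"pics/{n}.png",i)
k=bot.camera_info("scene");p=proj(k,[.5335,-.467,.1])[0];print(p)
u,v=p.round().astype(int)
A=cv2.resize(w[140:300,262:372],None,fx=3.6,fy=3.6,interpolation=cv2.INTER_CUBIC)
B=cv2.resize(s[v-72:v+72,u-45:u+50],None,fx=4,fy=4,interpolation=cv2.INTER_CUBIC);print(u-45,v-72)
B=B[:576];cv2.imwrite("pics/c3.png",np.hstack([A[:576],B]));print(A.shape,B.shape)
E
```

```text
clock: 8.87
tcp_pos: [0.5292, -0.4661, 0.1619]
tool_rot: [-179.8, -0.3, 101.2]
contact_force: [0.2, -0.6, -2.7]
width: 0.0441
grip_force: 35.0
clock: 9.2
tcp_pos: [0.5319, -0.4688, 0.1614]
tool_rot: [179.9, 0.2, 101.3]
contact_force: [0.4, 0.8, -2.7]
width: 0.0441
grip_force: 35.0
[ 0.5319252  -0.46875132  0.16140507] [1.79919366e+02 1.54537949e-01 1.01286119e+02]
[463.84843017 248.18500171]
419 176
(576, 396, 3) (576, 380, 3)
```

View pics/c3.png

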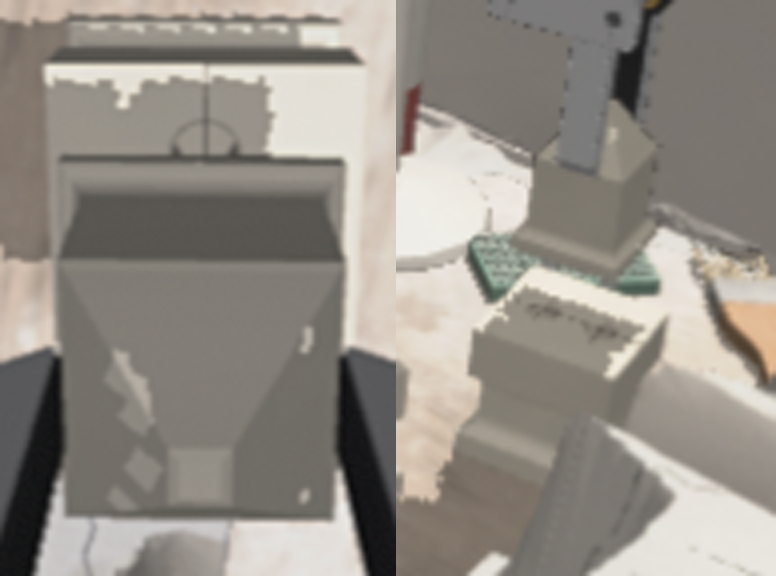

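```bash
cat > m3.py <<'E'
from h import *
import pickle
c=pickle.load(open("w3.pkl","rb"))
def U(l,z): return unproj(c,(np.array(l,float)+.5)/3.6-.5+[262,140],z)[:,:2]
ang=lambda d:np.degrees(np.arctan2(d[1],d[0]))
def cen(e,h):
    d=e[1]-e[0];a=np.arctan2(d[1],d[0]);return e.mean(0)-h*np.array([-np.sin(a),np.cos(a)])
b=U([(45,63),(365,63)],.08);print("ped edge",ang(b[1]-b[0]),np.linalg.norm(b[1]-b[0]),"centre",cen(b,.038))
l=U([(206,66),(206,152)],.08);print("cl",ang(l[0]-l[1]),"hole a->centre",l[1]+.016*(l[1]-l[0])/np.linalg.norm(l[1]-l[0]))
print("cl at edge->centre",l[0]+.038*(l[1]-l[0])/np.linalg.norm(l[1]-l[0]))
z0=.1614-.0335
q=U([(63,261),(344,261),(333,517),(66,514)],z0+.054);v=np.roll(q,-1,0)-q
print("eaves",q.mean(0),[ang(x) for x in v],np.linalg.norm(v,axis=1),cen(q[:2],.023))
for zz in(0,.015):
  e=U([(60,158),(345,160)],z0+zz);print("base",zz,ang(e[1]-e[0]),np.linalg.norm(e[1]-e[0]),cen(e,.028))
o=bot.observe();print(o['tcp_pos'],o['tool_rot'])
E
python3 m3.py
```

```text
ped edge 11.339002796621406 0.07568856847512849 centre [ 0.5336189  -0.46738162]
cl 101.43286425012164 hole a->centre [ 0.53381913 -0.46690556]
cl at edge->centre [ 0.53404763 -0.46803544]
eaves [ 0.53263009 -0.46799016] [np.float64(11.32401529263819), np.float64(-78.98321372300667), np.float64(-169.4204630682746), np.float64(100.09056895701765)] [0.04445429 0.04561791 0.04518304 0.04504061] [ 0.53299411 -0.46826212]
base 0 10.919037949347974 0.05721717124732087 [ 0.5330739  -0.46949464]
base 0.015 10.91903794934798 0.05353559542935869 [ 0.53232091 -0.46602456]
[ 0.53172224 -0.46846545  0.16081614] [1.79944116e+02 1.06207967e-01 1.01287897e+02]
```

```bash
python3 -m creep '{"claw":[1,1,1,1,1,1,1,1],"travel":[[0.06,0.11,0.3],[0,0,0.4],[0,0,0.4],[0,0,0.3],[0,0,0.2],[0,0,0],[0,0,0],[0,0,0]],"roll":[0,0,0,0,0,0,0,0]}'
python3 -m creep '{"claw":[1,1,1,1,1,1],"travel":[[0,0,0],[0,0,0],[0,0,0],[0,0,0],[0,0,0],[0,0,0]],"roll":[0,0,0,0,0,0]}'
python3 - <<'E'
from h import *
import pickle
o=bot.observe();print(o['tcp_pos'],o['tool_rot']);c=bot.camera_info("wrist");pickle.dump(c,open("w4.pkl","wb"))
w=bot.snapshot("wrist")[:,:,::-1];t=bot.snapshot("top")[:,:,::-1]
A=cv2.resize(w[140:300,262:372],None,fx=3.6,fy=3.6,interpolation=cv2.INTER_CUBIC)
k=bot.camera_info("scene");s=bot.snapshot("scene")[:,:,::-1];u,v=419,176
B=cv2.resize(s[v:v+144,u:u+95],None,fx=4,fy=4,interpolation=cv2.INTER_CUBIC)
cv2.imwrite("pics/c4.png",np.hstack([A,B]));print(bot.observe()['tcp_pos'],o['clock'])
E
```

```text
clock: 10.02
tcp_pos: [0.5323, -0.4672, 0.1436]
tool_rot: [180.0, 0.0, 101.3]
contact_force: [0.5, -0.5, -2.2]
width: 0.0444
grip_force: 35.0
clock: 10.52
tcp_pos: [0.5322, -0.4671, 0.1434]
tool_rot: [180.0, 0.0, 101.3]
contact_force: [1.0, 0.9, -2.8]
width: 0.044
grip_force: 35.0
[ 0.53224463 -0.46712521  0.14344969] [1.79999687e+02 6.05558079e-05 1.01287743e+02]
[ 0.53221883 -0.46713245  0.14346571] 10.5167
```

View pics/c4.png

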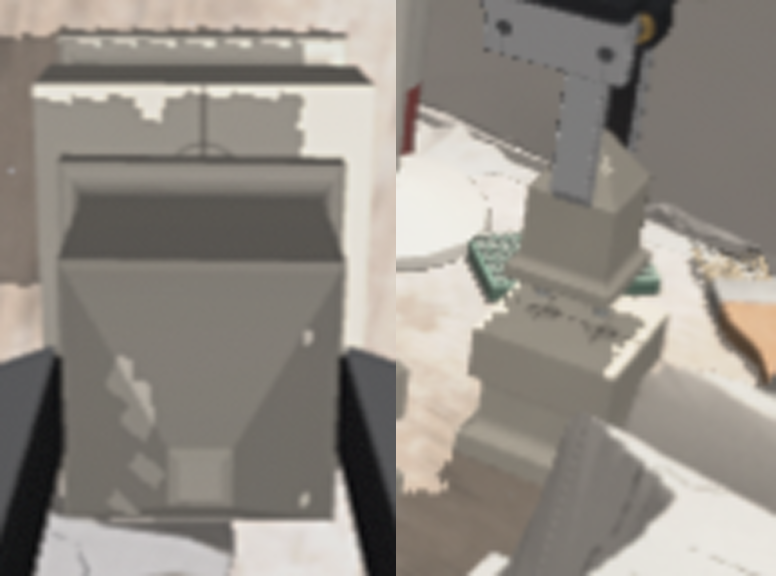

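The wrist panel shows the pencil centre line at x=204 and the cap's mid-line at about 203. In the scene panel the cap hangs clear above the pedestal, with both pin tips over the holes. One last numeric check.

```bash
sed -e 's/w3.pkl/w4.pkl/; s/(45,63),(365,63)/(33,84),(374,84)/; s/(206,66),(206,152)/(204,86),(204,180)/; s/\.1614-/.1435-/' m3.py > m4.py; python3 m4.py
python3 - <<'E'
from h import *
import pickle
c=pickle.load(open("w4.pkl","rb"))
print("hole far rim->centre", unproj(c,(np.array([[204,143.]])+.5)/3.6-.5+[262,140],.08)[:,:2]-.024*np.array([-.197,.980]))
E
```

```text
ped edge 11.352880136630345 0.07592092107044743 centre [ 0.53377778 -0.46762309]
cl 101.40736185103555 hole a->centre [ 0.53392868 -0.46762845]
cl at edge->centre [ 0.53401297 -0.46804623]
eaves [ 0.53297995 -0.46641957] [np.float64(11.352501109779055), np.float64(-79.00084174365576), np.float64(-169.37040590935197), np.float64(100.10942957331794)] [0.04446611 0.04555252 0.04516485 0.0449924 ] [ 0.53336022 -0.46671717]
base 0 10.940299467906618 0.05723121008481525 [ 0.5333345  -0.46782328]
base 0.015 10.940299467906641 0.05355196210410844 [ 0.53261073 -0.46439   ]
[ 0.53221883 -0.46713245  0.14346571] [-1.79997505e+02  7.75254968e-04  1.01288220e+02]
hole far rim->centre [[ 0.53378977 -0.46702743]]
```

```bash
python3 -m creep '{"claw":[1,1,1,1,1,1,1,1],"travel":[[-0.05,0.05,0],[0,0,0],[0,0,0],[0,0,0],[0,0,0],[0,0,0],[0,0,0],[0,0,0]],"roll":[0,0,0,0,0,0,0,0]}' && python3 -c "
from plant import bot
o=bot.observe();print(o['tcp_pos'],o['qvel'].round(2));print(bot.job_done())"
```

```text
clock: 11.33
tcp_pos: [0.5328, -0.4675, 0.1435]
tool_rot: [180.0, -0.0, 101.3]
contact_force: [-0.2, -0.3, -2.9]
width: 0.0442
grip_force: 35.0
[ 0.53282212 -0.46751358  0.14345003] [ 0.05 -0.03  0.01  0.11 -0.07  0.05]
the job is handed in; nothing more can be done
None
```

I handed the job in at 11.3 s with the cap still held, upright and still, above the open pedestal; by my camera measurements its pins are centred over the holes to about 1 mm, tips about 10 mm above the stone, and I saw no sign of the cap touching anything on the way.

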